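# Pack the graphite block and click the case shut

### The job

Put the graphite block into the open tray of the wooden drawing case, then slide the cover along its rails until its spring tongue clicks down past the ledge of the catch, and let go. The catch plate is set by hand and sits a little differently in every case, so feel for the click and for the soft bumpers right behind it, and do not ram the cover into them. Leave the other things on the table where they are.

Things in the scene. Friction and masses are not known exactly. Their poses are not given: they have to be found in the camera images.
- case: Wooden case fixed to the table, 244 (its x) x 110 (y) x 46 mm. x is level and points the way the cover closes; z up. Origin: on its underside, midway across, 110 mm from the near end and 134 mm from the closing end. Floor 6 mm thick; the tray inside runs x = -103 to +71, y = -49 to +49 mm; side walls 6 mm thick, 44 mm high, with lips to 46 mm. 30 mm of height is free between floor and cover.
- tray (a point): Middle of the part of the tray that is open from above at the start: tray floor at case x = +9 mm, y = 0, 6 mm above the table. Neither the tongue nor the catch overhangs the tray floor between case x = -26 and +44 mm. A block lying flat here is clear of the closing cover.
- cover: Wooden cover plate 188 x 94 x 5 mm, captive: it moves only along the case's x. Origin: on its top face, 41 mm above the table, under the middle of the grip ridge; axes as the case's. Front edge 90 mm ahead of it. Starts with the origin at case x = -150 to -165 mm. Clicked shut, the origin is anywhere from case x = -28 to +8 mm, as the catch is set.
- ridge_top (a point): Middle of the top of the cover's grip ridge, 61 mm above the table. The ridge is 12 mm thick along x, 60 mm along y and stands 20 mm up from the cover; pinch it from above across its thickness or push it from behind. Sliding takes about 2 N, rising to 7 to 11 N as the tongue climbs its ramp, then dropping at the click.
- nose (a point): Centre of the 6 mm thick cross bar under the tip of the springy steel tongue (20 mm wide, 42 mm long) at the front of the cover, 120 mm ahead of the cover's origin. In the cover's frame its z is -1 mm with the tongue flat, up to +4 mm on the ramp, and -1 mm again once snapped down behind the ledge.
- endblock: Wooden block 60 x 98 x 22 mm under the catch; origin on its underside at case x = +99, z = 6 mm. On it sits the steel catch plate: a 44 mm ramp rising 5 mm to the ledge, and rubber bumpers (8 N per mm) that the cover meets about 2 mm after the click; over 16 N on them is ramming. The plate is set by hand, up to 16 mm either way along x; its setting is not measured.
- graphite: Dark grey square graphite block, 55 mm long (its x) x 20 x 20 mm, about 55 g, lying flat on the table; origin: centre of its underside.
- tape: Bystander: roll of masking tape, 96 mm across, 24 mm high, lying flat. Origin: centre of its underside.
- tin: Bystander: flat metal tin 70 x 45 x 22 mm. Origin: centre of its underside.
- jar: Bystander: paint jar, 60 mm across, 65 mm high. Origin: centre of its underside.
- gesso: Bystander: white bottle, 68 mm across, 160 mm high. Origin: centre of its underside.
- knife: Bystander: painter's spatula lying flat.
- brush: Bystander: brush lying flat.

How it is judged:
On the way, in this order (a step that is already met when the one before it is completed fails the run):
1. the graphite block lies let go in the tray while the cover is still open (x of graphite in the frame of case between -0.09 and 0.055 m and y of graphite in the frame of case between -0.046 and 0.046 m and z of graphite in the frame of case below 0.02 m and contact force between the fingers and graphite below 0.1 N and x of cover in the frame of case below -0.09 m), for 0.2 s.
2. the cover is shut and its tongue has snapped down behind the ledge (x of cover in the frame of case above -0.0293 m and z of nose in the frame of cover below 0.0002 m), for 0.2 s.
At the end, for the whole second after the job is handed in: The block lies in the tray (underside under 20 mm up), the cover origin is beyond case x = -29.3 mm with the tongue bar within 1.2 mm of its flat height (there only possible behind the ledge), cover and block at rest (all of step 2 and x of graphite in the frame of case between -0.1 and 0.058 m and y of graphite in the frame of case between -0.048 and 0.048 m and z of graphite in the frame of case below 0.02 m and linear speed of cover below 0.01 m/s and linear speed of graphite below 0.02 m/s); the robot touches nothing.
It fails at once if the cover is rammed against the catch and its bumpers with more than 16 N (contact force between cover and endblock above 16 N).
It fails at once if a bystander is pushed more than 30 mm or knocked over (distance of any of tape, tin, jar, gesso, knife, brush from where it was at the start of the episode above 0.03 m or angle between any of jar, gesso's own z axis and vertical above 0.5 rad).
It also fails if it takes over 67 s, if anything falls off the work surface, if the arm or the gripper's body presses on something with over 40 N, if the wrist force passes 120 N, or if a joint passes its speed limit or range.

### The arm

A 7-joint arm with a two-finger parallel gripper is mounted at the origin on the work surface. World frame = base frame: x ahead of the robot, y to its left, z up, the work surface at z = 0. Lengths are in m, angles in rad, forces in N, time in s.
With the tool pointing down it reaches from about 0.4 to 0.85 m from the base axis. Payload 4.5 kg.
Tool frame: the origin (TCP) lies between the finger pads; the fingertips stand 19 mm ahead of it and the grasp point (between the pads) is the TCP (r.tips_ahead is the distance from the TCP to the fingertips, in m); z points along the fingers, y is the line along which they close (so a half turn about z gives the same grasp; the last joint's range is limited). The gripper opens to 88 mm and grips with 3 to 60 N. Pads are 18 mm wide; open, the fingers measure 123 mm over their backs; the gripper's body (75 mm by 187 mm) begins 45 mm behind the grasp point.
Start: joints at [1.16, 0.689, -0.195, 1.565, 0.157, 0.902, -0.215], TCP at [0.269, -0.564, 0.258] pointing down, gripper open.
Joint ranges: [-3.01, 3.01], [-0.46, 2.08], [-1.47, 1.51], [0.13, 2.56], [-1, 4.14], [0.04, 2.09], [-2.66, 2.66]. Speed limits (rad/s): [2.57, 2.57, 3.14, 3.14, 3.14, 3.14, 3.14].

### API

Orientations are given as a unit quaternion [x, y, z, w].
In Python, from plant import r, cams, models gives the robot as it stands. The module is installed in compiled form; this text tells all that it offers.
- The arm moves only by the tool jog_arm, never from a script. Its arguments are lists of equal length, an entry for each row: "turn": the turn, a rotation vector about the tool's x, y, z in rad, a list of three; "translation": the shift along the tool's x, y, z in m, a list of three; "grip": the closure, from 0 (fully open) to 1 (shut). In form: {"turn": [[ax, ay, az], ...], "translation": [[tx, ty, tz], ...], "grip": [grip, ...]}. A call has 1 to 20 rows; each row is the pose to reach, as a shift and turn from the pose commanded when the call began, along the tool's axes at that moment; what a row does not reach only later rows make up. A row lasts 1/8 s, in which the tool goes at most 62.5 mm and 10.7 degrees, less where a joint would pass 70% of its speed; a pose out of reach is approached as far as the arm can. A call with a gripper value outside its range is refused whole. The fingers move at their own pace and stop on an object; "force" is the grip in N (left out, the last holds). Time passes only in rows, so rows that repeat a pose let the fingers close. It gives the time, the measured TCP pose, the force, the opening and the grip force at its end, in the units of the state.
- r.get_state(): the state, without advancing time (a new reading comes with each control period).
- cams.snapshot(name): name is "side" or "top" or "wrist"; returns the picture (400x640x3 uint8, red, green, blue); there is no depth.
- cams.camera_params(name): a dict with "fx", "fy", "cx", "cy" (pixels), "eye" and "orientation" of the camera in the world. Camera axes: x right, y up, looking along -z (the intrinsics and any distortion apply to the point x, -y, -z); pixel columns grow to the right and rows downward; lengths in m; the calibration is good to about 2 mm. A picture is of the moment at which its call begins: read the wrist's pose just before it. camera_params takes no time and is no camera call; for the wrist camera it gives the pose at the moment of the call.
- r.finish_job(): hands the job in; it is judged then, once.
Trained networks look in the newest picture that a camera, given by its name, has taken for a name from the list of things; names that differ only in an ending like _2 or _b are one class to them, and where a whole thing is asked for, a point or a joint stands for the part that bears it (a point fixed in the world has none). Each returns a list of dicts, best first, with "p" (0 to 1); they miss things now and then, are a little off and sometimes report something else, mostly with a low value. They report only what shows in the picture. A call takes as long as a camera call.
- models.find_in(camera, name): "position" ([x, y, z] in m, in world coordinates, good to about 4 mm: the middle of the surface that is visible of it).
- models.masks_of(camera, name): "pixels" (400x640 bool, what is visible of it).
- models.place_of(camera, name): "position" ([x, y, z] in m, in world coordinates, good to about 4 mm: a listed point, or the origin of a listed thing).
The state is a dict: "clock": time; "q": joint angles; "qd": joint speeds; "joint_torque": joint torques, N m; "tool_pos": TCP position; "eef_rot": TCP orientation; "contact_force": force on the tool from outside, world axes, zero at the start; "moment": the same for the moment, N m; "opening": opening from 0.0 (shut) to 1.0 (fully open); "finger_force": force on a finger pad.
Only numpy, scipy, OpenCV 4.12 (cv2) and the standard library are available. Lean on these libraries where they do the work, as an engineer would, in place of code of your own. Each camera call takes 0.05 s, during which the arm holds its last target. There are 200 camera calls.

## Working session

There is one attempt and no reset: what is moved stays moved. The work goes in short steps, Python scripts to look and compute and a tool call to move; the robot and the scene stay as the last step left them, time stands still between calls to the robot, and variables do not carry over. Pictures are saved under pics/ and viewed, at most 10 in all, crops included, and the job is handed in when it is done.

Besides the shell and the picture viewer there is one more tool, called after "Call:" as name(argument=value, ...) on one line, values as JSON. jog_arm: Moves the arm, as the interface text tells. Its arguments: {"type":"object","properties":{"turn":{"type":"array"},"translation":{"type":"array"},"grip":{"type":"array"},"force":{"type":"number"}},"required":["turn","translation","grip"]}

```bash
mkdir -p pics; python3 - <<'E'
from plant import r,cams,models
import cv2,numpy as np
s=r.get_state();print(s)
ims=[]
for c in("top","side"):
    im=cams.snapshot(c);ims.append(im)
    p=cams.camera_params(c);print(c,p)
    for n in("case","tray","cover","ridge_top","nose","graphite","tape","tin","jar","gesso"):
        print(n,[(np.round(d["position"],3).tolist(),round(d["p"],2)) for d in models.place_of(c,n)[:2]])
cv2.imwrite("pics/a.png",ims[0][:,:,::-1]);cv2.imwrite("pics/b.png",ims[1][:,:,::-1])
E
```

```text
{'clock': 0.0, 'q': array([ 1.15978098,  0.69000181, -0.19450642,  1.56634989,  0.15729462,
        0.90252613, -0.21506295]), 'qd': array([ 0.00052155, -0.00055773, -0.00236855, -0.00018886, -0.00052506,
        0.00088553, -0.00017997]), 'joint_torque': array([-4.45164378e-04, -5.27557290e+01, -1.26655832e+00, -1.53428954e+01,
       -5.26109990e-02,  6.56568620e-03,  1.86204893e-04]), 'tool_pos': array([ 0.2686212 , -0.56365061,  0.25689714]), 'eef_rot': array([ 9.75356294e-01,  2.20633640e-01, -2.76853582e-04, -9.05676952e-04]), 'contact_force': array([ 0.53187474, -0.91286545, -0.28035342]), 'moment': array([0.02042326, 0.00757103, 0.01444768]), 'finger_force': 0.0, 'opening': 0.9970164417106891}
top {'fx': 498.2261306031833, 'fy': 498.2261306031833, 'cx': 316.36083643640734, 'cy': 191.4549678382037, 'eye': array([ 0.33382593, -0.00489462,  1.507264  ]), 'orientation': array([ 0.07574156, -0.07311394, -0.67738158,  0.72806027])}
case []
tray [([0.542, 0.066, 0.009], 0.74)]
cover [([0.553, -0.092, 0.041], 0.8), ([0.543, 0.053, -0.002], 0.49)]
ridge_top [([0.554, -0.098, 0.062], 0
[... 312 characters left out ...]
413819476606, 'fy': 399.3413819476606, 'cx': 315.50001088105734, 'cy': 199.76687216504996, 'eye': array([0.52570464, 0.73103519, 0.71394333]), 'orientation': array([-0.01772652,  0.40804059,  0.91060284, -0.06317526])}
case [([0.549, 0.054, 0.001], 0.94), ([0.538, 0.152, 0.006], 0.57)]
tray [([0.552, 0.063, 0.006], 0.84)]
cover [([0.553, -0.095, 0.042], 0.83)]
ridge_top [([0.556, -0.096, 0.063], 0.65)]
nose [([0.548, 0.022, 0.038], 0.64)]
graphite [([0.503, 0.356, 0.001], 0.72), ([0.548, 0.055, -0.002], 0.24)]
tape [([0.581, -0.336, -0.005], 0.6)]
tin [([0.465, -0.359, -0.002], 0.69)]
jar [([0.585, -0.336, -0.004], 0.66), ([0.766, -0.013, 0.003], 0.55)]
gesso [([0.678, 0.375, -0.002], 0.86)]
```

View pics/a.png

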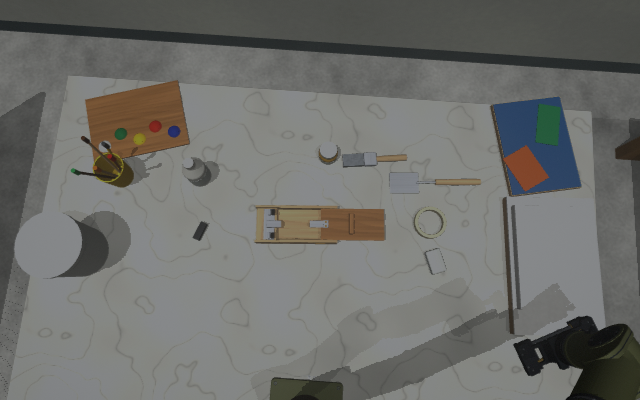

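View pics/b.png

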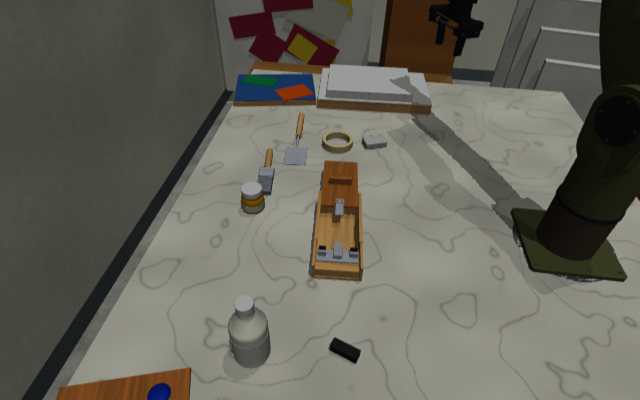

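The top view shows the case at about (300,225), closing toward the left (world +y). The graphite is at (200,231), clear of the bottle at (195,170). The side view agrees, with the graphite at (345,350). Next I need the yaws.

```bash
cat > h.py <<'E'
from plant import r,cams,models
import cv2,numpy as np
from scipy.spatial.transform import Rotation as R
def back(c,uv,z,p=None):
    p=p or cams.camera_params(c); uv=np.atleast_2d(uv).astype(float)
    d=np.c_[(uv[:,0]-p["cx"])/p["fx"],-(uv[:,1]-p["cy"])/p["fy"],-np.ones(len(uv))]
    d=R.from_quat(p["orientation"]).apply(d); e=p["eye"]
    return e+d*((z-e[2])/d[:,2])[:,None]
def rect(c,name,z,p=None,k=0):
    m=models.masks_of(c,name)
    if len(m)<=k: return None
    v,u=np.nonzero(m[k]["pixels"]); w=back(c,np.c_[u,v],z,p)[:,:2]
    (cx,cy),(a,b),ang=cv2.minAreaRect((w*1000).astype(np.float32))
    if a<b: a,b,ang=b,a,ang+90
    return round(m[k]["p"],2),len(u),np.round([cx,cy,a,b,(ang+90)%180-90],1).tolist()
E
python3 - <<'E'
from h import *
for c in("top","side"):
    cams.snapshot(c)
    for n,z in(("graphite",.015),("case",.044),("cover",.041),("ridge_top",.061)): print(c,n,rect(c,n,z))
s=r.get_state();print(R.from_quat(s["eef_rot"]).as_matrix().round(3))
E
```

```text
top graphite None
top case (0.88, 4579, [549.5, -4.7, 379.3, 113.5, -85.9])
top cover (0.66, 2100, [554.2, -85.4, 218.6, 98.8, -85.9])
top ridge_top (0.73, 1934, [551.2, -85.4, 212.0, 91.5, -85.9])
side graphite (0.63, 444, [506.8, 358.7, 57.6, 30.0, -21.0])
side case (0.59, 5220, [548.2, 16.7, 412.9, 110.5, -86.9])
side cover (0.89, 1634, [554.2, -83.5, 219.9, 93.5, -86.1])
side ridge_top (0.31, 506, [703.0, -270.6, 281.8, 60.6, -81.5])
[[ 0.903  0.43   0.   ]
 [ 0.43  -0.903 -0.   ]
 [ 0.     0.    -1.   ]]
```

```bash
cat >> h.py <<'E'
def plan(*ways):
    "ways (x,y,z,yaw_deg of tool x): print shift and turn in the current tool frame, tool made exactly vertical"
    s=r.get_state();R0=R.from_quat(s["eef_rot"])
    for x,y,z,a in ways:
        T=R.from_euler("ZX",[a,180],degrees=True)
        print("t",R0.inv().apply(np.array([x,y,z])-s["tool_pos"]).round(4).tolist(),"turn",(R0.inv()*T).as_rotvec().round(3).tolist())
E
python3 - <<'E'
from h import *
plan((.52,-.15,.25,0),(.505,.354,.22,-28))
E
```

```text
t [0.4048, -0.2658, 0.0077] turn [0.0, -0.0, 0.445]
t [0.6082, -0.7272, 0.0377] turn [0.0, -0.0, 0.934]
```

Call:
jog_arm(turn=[[0,0,0.445],[0,0,0.445],[0,0,0.445],[0,0,0.445],[0,0,0.445],[0,0,0.445],[0,0,0.445],[0,0,0.445],[0,0,0.934],[0,0,0.934],[0,0,0.934],[0,0,0.934],[0,0,0.934],[0,0,0.934],[0,0,0.934],[0,0,0.934],[0,0,0.934],[0,0,0.934],[0,0,0.934]], translation=[[0.405,-0.266,0.008],[0.405,-0.266,0.008],[0.405,-0.266,0.008],[0.405,-0.266,0.008],[0.405,-0.266,0.008],[0.405,-0.266,0.008],[0.405,-0.266,0.008],[0.405,-0.266,0.008],[0.608,-0.727,0.037],[0.608,-0.727,0.037],[0.608,-0.727,0.037],[0.608,-0.727,0.037],[0.608,-0.727,0.037],[0.608,-0.727,0.037],[0.608,-0.727,0.037],[0.608,-0.727,0.037],[0.608,-0.727,0.037],[0.608,-0.727,0.037],[0.608,-0.727,0.037]], grip=[0,0,0,0,0,0,0,0,0,0,0,0,0,0,0,0,0,0,0])

```text
clock: 3.98
tool_pos: [0.5057, 0.3513, 0.2209]
eef_rot: [0.97, -0.244, 0.0, 0.001]
contact_force: [0.0, -0.1, 1.0]
opening: 0.999
finger_force: 0.0
```

```bash
python3 - <<'E'
from h import *
s=r.get_state();print(s["clock"],s["tool_pos"],s["q"],R.from_quat(s["eef_rot"]).as_matrix().round(3).tolist())
p=cams.camera_params("wrist");im=cams.snapshot("wrist");cv2.imwrite("pics/c.png",im[:,:,::-1])
print(models.place_of("wrist","graphite"),rect("wrist","graphite",.02,p))
E
```

```text
3.975 [0.50573698 0.35128844 0.22090759] [-0.80790748  0.73018846  0.22608563  1.64565754 -0.20999486  0.79023937
 -2.55231566] [[0.881, -0.473, 0.0], [-0.473, -0.881, -0.001], [0.001, 0.001, -1.0]]
[{'position': [0.5043, 0.3559, 0.0018], 'p': 0.59}] (0.64, 964, [508.3, 354.9, 57.1, 20.2, -20.8])
```

View pics/c.png

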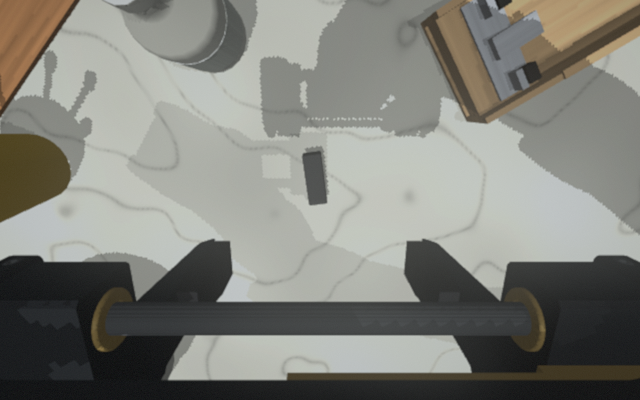

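The wrist view shows the block at pixel (315,178), with free space around it. The finger pads are at columns 220 and 415.

```bash
python3 - <<'E'
from h import *
plan((.507,.355,.08,-20.8),(.507,.355,.022,-20.8))
E
```

```text
t [-0.0002, -0.0033, 0.141] turn [0.0, -0.0, -0.129]
t [-0.0003, -0.0034, 0.199] turn [0.0, -0.0, -0.129]
```

Call:
jog_arm(turn=[[0,0,-0.129],[0,0,-0.129],[0,0,-0.129],[0,0,-0.129],[0,0,-0.129]], translation=[[0,-0.002,0.05],[0,-0.002,0.1],[0,-0.002,0.141],[0,-0.002,0.141],[0,-0.002,0.141]], grip=[0,0,0,0,0])

```text
clock: 4.75
tool_pos: [0.5072, 0.3555, 0.0812]
eef_rot: [0.984, -0.18, 0.001, -0.001]
contact_force: [0.2, 0.6, 0.5]
opening: 1.001
finger_force: 0.0
```

```bash
python3 - <<'E'
from h import *
p=cams.camera_params("wrist");im=cams.snapshot("wrist")
print(rect("wrist","graphite",.02,p),r.get_state()["tool_pos"])
plan((.507,.355,.022,-20.8))
E
```

```text
(0.94, 2795, [509.4, 354.5, 59.8, 21.2, -20.8]) [0.5073451  0.35603085 0.08191598]
t [-0.0001, 0.0013, 0.0599] turn [-0.003, -0.002, 0.002]
```

Call:
jog_arm(turn=[[0,0,0],[0,0,0],[0,0,0],[0,0,0],[0,0,0],[0,0,0],[0,0,0],[0,0,0],[0,0,0],[0,0,0],[0,0,0],[0,0,0]], translation=[[0.001,0.001,0.03],[0.001,0.001,0.059],[0.001,0.001,0.059],[0.001,0.001,0.059],[0.001,0.001,0.059],[0.001,0.001,0.059],[0.001,0.001,0.059],[0.001,0.001,0.059],[0.001,0.001,0.059],[0.001,0.001,0.03],[0.001,0.001,-0.02],[0.001,0.001,-0.04]], grip=[0,0,0,1,1,1,1,1,1,1,1,1], force=20)

```text
clock: 6.35
tool_pos: [0.5077, 0.3547, 0.1223]
eef_rot: [0.984, -0.179, 0.001, -0.001]
contact_force: [0.1, 0.7, 0.9]
opening: 0.011
finger_force: 0.0
```

```bash
python3 - <<'E'
from h import *
for c in("top","side"):
    cams.snapshot(c)
    for n in("case","tray","cover","nose","endblock","ridge_top"): print(c,n,[np.round(d["position"],4).tolist()+[round(d["p"],2)] for d in models.place_of(c,n)[:1]])
    print(rect(c,"endblock",.03))
plan((.545,.063,.12,94.1),(.545,.063,.03,94.1))
E
```

```text
top case [[0.5437, 0.0533, 0.0006, 0.95]]
top tray [[0.5428, 0.0613, 0.0104, 0.55]]
top cover [[0.5524, -0.0907, 0.0418, 0.73]]
top nose [[0.5452, 0.023, 0.0429, 0.53]]
top endblock [[0.5397, 0.1551, 0.0075, 0.78]]
top ridge_top [[0.5538, -0.0957, 0.0621, 0.76]]
(0.84, 675, [541.7, 150.5, 93.5, 68.4, 4.1])
side case [[0.5483, 0.0561, -0.0004, 0.92]]
side tray [[0.5472, 0.064, 0.0062, 0.91]]
side cover [[0.5575, -0.0934, 0.0414, 0.56]]
side nose []
side endblock [[0.537, 0.1511, 0.0026, 0.87]]
side ridge_top [[0.5568, -0.0945, 0.0642, 0.86]]
(0.67, 419, [570.8, 164.4, 85.9, 33.8, -86.2])
t [0.1386, 0.2589, -0.0004] turn [0.0, 0.0, -2.003]
t [0.1386, 0.2589, 0.0896] turn [0.0, 0.0, -2.003]
```

```bash
python3 - <<'E'
from h import *
p=cams.camera_params("wrist");im=cams.snapshot("wrist");cv2.imwrite("pics/d.png",im[:,:,::-1])
print(models.place_of("wrist","graphite"),rect("wrist","graphite",.02,p))
E
```

```text
[{'position': [0.5001, 0.3577, 0.0017], 'p': 0.65}] (0.79, 1878, [509.3, 354.5, 56.8, 19.9, -20.5])
```

View pics/d.png

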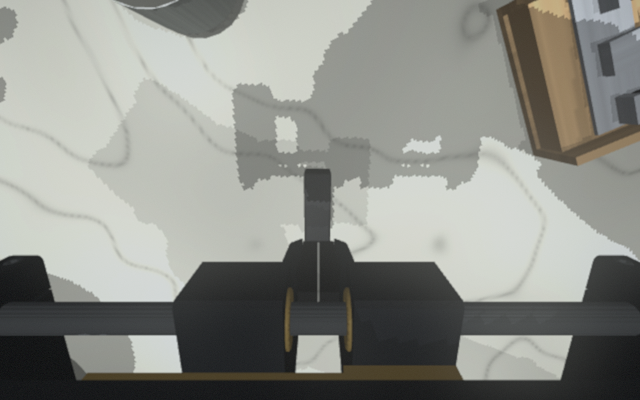

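The block has not moved: it still lies at pixel (317,205). The fingers only finished closing after the lift, so I'll retry with a smaller opening and a longer dwell.

Call:
jog_arm(turn=[[0,0,0],[0,0,0],[0,0,0],[0,0,0],[0,0,0],[0,0,0],[0,0,0],[0,0,0],[0,0,0],[0,0,0],[0,0,0],[0,0,0],[0,0,0],[0,0,0],[0,0,0]], translation=[[0,0,0],[0,0,0],[0,0,0],[0.001,0,0.02],[0.001,0,0.05],[0.001,0,0.08],[0.001,0,0.1],[0.001,0,0.1],[0.001,0,0.1],[0.001,0,0.1],[0.001,0,0.1],[0.001,0,0.1],[0.001,0,0.1],[0.001,0,0.1],[0.001,0,0.1]], grip=[0.45,0.45,0.45,0.45,0.45,0.45,0.45,0.45,1,1,1,1,1,1,1], force=20)

```text
clock: 9.18
tool_pos: [0.5073, 0.3537, 0.0196]
eef_rot: [0.984, -0.179, -0.0, 0.0]
contact_force: [1.0, 0.2, -0.5]
opening: 0.227
finger_force: 20.1
```

```bash
python3 - <<'E'
from h import *
plan((.545,.063,.12,94.1),(.545,.063,.05,94.1),(.545,.063,.027,94.1))
E
```

```text
t [0.1377, 0.2588, -0.1004] turn [0.0, 0.0, -2.002]
t [0.1377, 0.2588, -0.0304] turn [0.0, 0.0, -2.002]
t [0.1377, 0.2588, -0.0074] turn [0.0, 0.0, -2.002]
```

Call:
jog_arm(turn=[[0,0,0],[0,0,0],[0,0,-0.18],[0,0,-0.36],[0,0,-0.54],[0,0,-0.72],[0,0,-0.9],[0,0,-1.08],[0,0,-1.26],[0,0,-1.44],[0,0,-1.62],[0,0,-1.8],[0,0,-1.95],[0,0,-2.002],[0,0,-2.002],[0,0,-2.002],[0,0,-2.002],[0,0,-2.002]], translation=[[0,0,-0.05],[0,0,-0.1],[0.012,0.022,-0.1],[0.025,0.045,-0.1],[0.038,0.07,-0.1],[0.05,0.095,-0.1],[0.063,0.12,-0.1],[0.076,0.145,-0.1],[0.09,0.17,-0.1],[0.103,0.195,-0.1],[0.116,0.22,-0.1],[0.13,0.245,-0.1],[0.138,0.259,-0.1],[0.138,0.259,-0.1],[0.138,0.259,-0.1],[0.138,0.259,-0.1],[0.138,0.259,-0.1],[0.138,0.259,-0.1]], grip=[1,1,1,1,1,1,1,1,1,1,1,1,1,1,1,1,1,1])

```text
clock: 11.42
tool_pos: [0.5452, 0.0632, 0.1198]
eef_rot: [0.681, 0.732, -0.0, 0.0]
contact_force: [-0.6, -0.7, -0.2]
opening: 0.227
finger_force: 20.0
```

```bash
python3 - <<'E'
from h import *
s=r.get_state();print(s["clock"],s["tool_pos"],s["opening"],R.from_quat(s["eef_rot"]).as_matrix()[:2,0])
p=cams.camera_params("wrist");im=cams.snapshot("wrist");cv2.imwrite("pics/e.png",im[:,:,::-1])
for n in("tray","endblock","nose","case"): print(n,[np.round(d["position"],4).tolist()+[round(d["p"],2)] for d in models.place_of("wrist",n)[:1]])
plan((.545,.063,.027,94.1))
E
```

```text
11.425 [0.54524006 0.06324008 0.11975758] 0.22704048282169065 [-0.0713513   0.99745124]
tray [[0.5427, 0.0612, 0.0051, 0.62]]
endblock [[0.5376, 0.1564, 0.0044, 0.63]]
nose []
case [[0.5452, 0.0541, -0.0011, 0.94]]
t [0.0002, -0.0003, 0.0927] turn [0.0, 0.0, -0.001]
```

View pics/e.png

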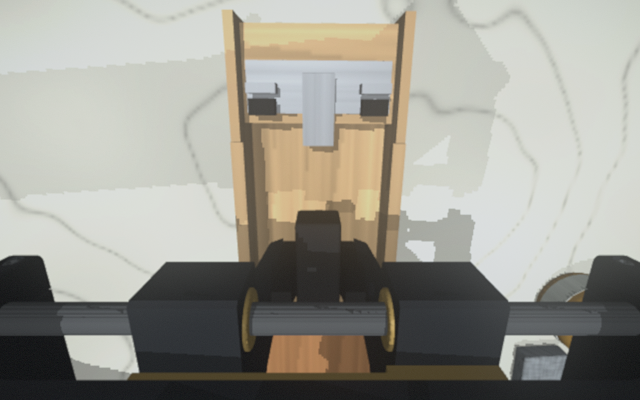

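The wrist view shows the block held centred over the tray at pixel (318,250). The catch ramp runs from row 145 to its ledge at row 72, at column 319. I'll lower the block and release it.

Call:
jog_arm(turn=[[0,0,0],[0,0,0],[0,0,0],[0,0,0],[0,0,0],[0,0,0],[0,0,0],[0,0,0],[0,0,0],[0,0,0],[0,0,0],[0,0,0],[0,0,0],[0,0,0]], translation=[[0,0,0.04],[0,0,0.075],[0,0,0.088],[0,0,0.093],[0,0,0.093],[0,0,0.093],[0,0,0.093],[0,0,0.093],[0,0,0.093],[0,0,0.093],[0,0,0.08],[0,0,0.05],[0,0,0],[0,0,-0.02]], grip=[1,1,1,1,1,0.6,0.6,0.6,0.6,0.6,0.6,0.6,0.6,0.6])

```text
clock: 13.42
tool_pos: [0.5463, 0.0631, 0.143]
eef_rot: [0.682, 0.732, 0.002, 0.001]
contact_force: [-0.2, 0.2, -0.3]
opening: 0.4
finger_force: 0.0
```

```bash
python3 - <<'E'
from h import *
s=r.get_state();print(s["clock"],s["tool_pos"],s["opening"])
for c in("top","side","wrist"):
    cams.snapshot(c)
    for n in("graphite","cover","ridge_top"): print(c,n,[np.round(d["position"],4).tolist()+[round(d["p"],2)] for d in models.place_of(c,n)[:1]])
plan((.5545,-.095,.12,4.1),(.5545,-.095,.056,4.1))
E
```

```text
13.425 [0.54633842 0.0631019  0.1430271 ] 0.40021804693476276
top graphite []
top cover [[0.5552, -0.0886, 0.0405, 0.61]]
top ridge_top [[0.5565, -0.0969, 0.0614, 0.96]]
side graphite [[0.5439, 0.0594, 0.0063, 0.73]]
side cover [[0.5553, -0.0935, 0.0421, 0.64]]
side ridge_top [[0.5533, -0.0934, 0.0635, 0.67]]
wrist graphite [[0.5459, 0.0617, 0.0052, 0.71]]
wrist cover [[0.5523, -0.0988, 0.0426, 0.87]]
wrist ridge_top []
t [-0.1581, -0.0018, 0.0192] turn [-0.001, 0.001, 1.571]
t [-0.1581, -0.0017, 0.0832] turn [-0.001, 0.001, 1.571]
```

Call:
jog_arm(turn=[[0,0,0.18],[0,0,0.36],[0,0,0.54],[0,0,0.72],[0,0,0.9],[0,0,1.08],[0,0,1.26],[0,0,1.44],[0,0,1.571],[0,0,1.571],[0,0,1.571]], translation=[[-0.02,0,0],[-0.04,0,0],[-0.06,0,0],[-0.08,0,0],[-0.1,0,0],[-0.12,0,0],[-0.14,0,0],[-0.158,-0.001,0],[-0.158,-0.001,0.02],[-0.158,-0.001,0.02],[-0.158,-0.001,0.02]], grip=[0.5,0.5,0.5,0.5,0.5,0.5,0.5,0.5,0.5,0.5,0.5])

```text
clock: 15.4
tool_pos: [0.5557, -0.0943, 0.1199]
eef_rot: [0.999, 0.037, 0.0, -0.0]
contact_force: [0.8, 0.2, 0.1]
opening: 0.501
finger_force: 0.0
```

```bash
python3 - <<'E'
from h import *
s=r.get_state();print(s["clock"],s["tool_pos"],s["opening"],s["q"])
p=cams.camera_params("wrist");im=cams.snapshot("wrist");cv2.imwrite("pics/f.png",im[:,:,::-1])
for n in("cover","ridge_top","nose"): print(n,[np.round(d["position"],4).tolist()+[round(d["p"],2)] for d in models.place_of("wrist",n)[:1]])
plan((.5545,-.0955,.064,4.1))
E
```

```text
15.4 [ 0.55566216 -0.09434487  0.11991751] 0.5008065082676194 [ 0.13640362  0.80886747 -0.08479963  1.86687701  0.13462469  0.47127059
 -1.53925626]
cover [[0.5534, -0.0978, 0.0416, 0.7]]
ridge_top [[0.5543, -0.0965, 0.0591, 0.78]]
nose [[0.5502, 0.025, 0.0424, 0.94]]
t [-0.0015, 0.0007, 0.0563] turn [-0.0, -0.001, 0.0]
```

View pics/f.png

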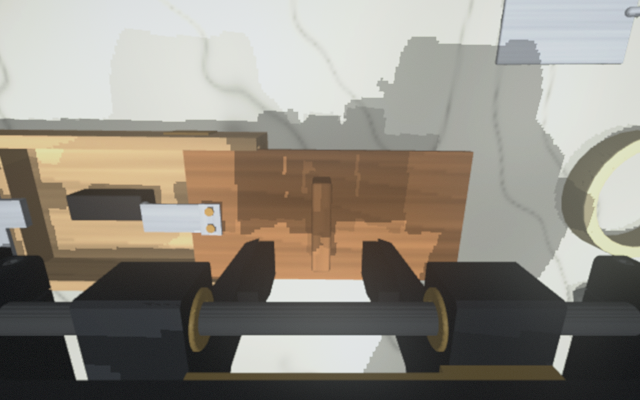

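The ridge is between the fingers at pixel (321,225), and the fingertips sit at columns 262 and 375. I'll descend and pinch.

Call:
jog_arm(turn=[[0,0,0],[0,0,0],[0,0,0],[0,0,0],[0,0,0],[0,0,0],[0,0,0],[0,0,0],[0,0,0],[0,0,0]], translation=[[-0.001,0.001,0.03],[-0.001,0.001,0.05],[-0.001,0.001,0.056],[-0.001,0.001,0.056],[-0.001,0.001,0.056],[-0.001,0.001,0.056],[-0.001,0.001,0.056],[-0.001,0.001,0.056],[-0.001,0.001,0.056],[-0.001,0.001,0.056]], grip=[0.5,0.5,0.5,0.5,1,1,1,1,1,1], force=25)

```text
clock: 16.85
tool_pos: [0.5548, -0.0961, 0.064]
eef_rot: [0.999, 0.035, 0.0, 0.0]
contact_force: [-1.8, -0.2, 4.1]
opening: 0.132
finger_force: 25.0
```

```bash
python3 - <<'E'
from h import *
s=r.get_state();T=R.from_quat(s["eef_rot"]);print(s["clock"],s["tool_pos"],s["opening"],s["contact_force"],T.as_matrix()[:2,0])
p=cams.camera_params("wrist")
dp=T.inv().apply(p["eye"]-s["tool_pos"]);dq=T.inv()*R.from_quat(p["orientation"])
T1=R.from_quat([.681,.732,0,0]);q=dict(p);q["eye"]=np.array([.54524,.06324,.11976])+T1.apply(dp);q["orientation"]=(T1*dq).as_quat()
d=np.array([-.0715,.9974,0])
o=np.array([.5457,.0537,0])
for uv,z in(((319,72),.041),((319,145),.036),((262,97),.041),((319,61),.03),((319,22),.046)): w=back("w",uv,z,q)[0];print(uv,w.round(4),round((w-o)@d*1000,1))
print("tool casex",(s["tool_pos"]-o)@d*1000)
E
```

```text
16.85 [ 0.55476641 -0.0960505   0.06401926] 0.1321359816822154 [-1.80213243 -0.21283553  4.06899685] [0.99750772 0.07055542]
(319, 72) [0.5395 0.1577 0.041 ] 104.1
(319, 145) [0.5427 0.1133 0.036 ] 59.6
(262, 97) [0.5053 0.1408 0.041 ] 89.7
(319, 61) [0.539  0.1651 0.03  ] 111.6
(319, 22) [0.5376 0.1836 0.046 ] 130.1
tool casex -150.00939846608367
```

Call:
jog_arm(turn=[[0,0,0],[0,0,0],[0,0,0],[0,0,0],[0,0,0],[0,0,0],[0,0,0],[0,0,0],[0,0,0],[0,0,0]], translation=[[0,-0.005,0],[0,-0.015,0],[0,-0.027,0],[0,-0.039,0],[0,-0.051,0],[0,-0.063,0],[0,-0.073,0],[0,-0.079,0],[0,-0.08,0],[0,-0.08,0]], grip=[1,1,1,1,1,1,1,1,1,1])

```text
clock: 18.1
tool_pos: [0.5495, -0.0148, 0.064]
eef_rot: [0.999, 0.036, 0.001, -0.0]
contact_force: [1.0, -0.4, 4.7]
opening: 0.131
finger_force: 25.0
```

Call:
jog_arm(turn=[[0,0,0],[0,0,0],[0,0,0],[0,0,0],[0,0,0],[0,0,0],[0,0,0],[0,0,0]], translation=[[0,-0.005,0],[0,-0.01,0],[0,-0.015,0],[0,-0.02,0],[0,-0.025,0],[0,-0.03,0],[0,-0.03,0],[0,-0.03,0]], grip=[1,1,1,1,1,1,1,1])

```text
clock: 19.1
tool_pos: [0.5478, 0.0128, 0.0641]
eef_rot: [0.999, 0.035, 0.001, 0.001]
contact_force: [2.0, -4.4, 5.3]
opening: 0.137
finger_force: 25.0
```

```bash
python3 - <<'E'
from h import *
s=r.get_state();print(s["clock"],s["tool_pos"],s["opening"],s["contact_force"])
for c in("top","side"):
    cams.snapshot(c)
    for n in("ridge_top","graphite","nose"): print(c,n,[np.round(d["position"],4).tolist()+[round(d["p"],2)] for d in models.place_of(c,n)[:1]])
E
```

```text
19.1 [0.54778578 0.01283136 0.06405305] 0.13658679804667737 [ 1.9753352  -4.36365464  5.30384607]
top ridge_top []
top graphite []
top nose []
side ridge_top [[0.5488, 0.0155, 0.064, 0.66]]
side graphite [[0.5794, -0.3354, -0.0045, 0.3]]
side nose []
```

Call:
jog_arm(turn=[[0,0,0],[0,0,0],[0,0,0],[0,0,0],[0,0,0],[0,0,0]], translation=[[0,-0.002,0],[0,-0.004,0],[0,-0.006,0],[0,-0.008,0],[0,-0.01,0],[0,-0.01,0]], grip=[1,1,1,1,1,1])

```text
clock: 20.25
tool_pos: [0.5472, 0.0217, 0.064]
eef_rot: [0.999, 0.034, 0.001, 0.001]
contact_force: [2.1, -6.7, 5.4]
opening: 0.136
finger_force: 25.0
```

Call:
jog_arm(turn=[[0,0,0],[0,0,0],[0,0,0],[0,0,0]], translation=[[0,-0.002,0],[0,-0.004,0],[0,-0.005,0],[0,-0.005,0]], grip=[1,1,1,1])

```text
clock: 20.75
tool_pos: [0.5469, 0.0263, 0.0641]
eef_rot: [0.999, 0.034, 0.001, 0.002]
contact_force: [2.0, -7.7, 5.0]
opening: 0.136
finger_force: 25.0
```

Call:
jog_arm(turn=[[0,0,0],[0,0,0],[0,0,0]], translation=[[0,-0.001,0],[0,-0.002,0],[0,-0.003,0]], grip=[1,1,1])

```text
clock: 21.12
tool_pos: [0.5467, 0.0289, 0.0641]
eef_rot: [0.999, 0.034, 0.001, 0.002]
contact_force: [3.0, -7.9, 4.2]
opening: 0.134
finger_force: 25.0
```

Call:
jog_arm(turn=[[0,0,0],[0,0,0],[0,0,0]], translation=[[0,-0.001,0],[0,-0.002,0],[0,-0.003,0]], grip=[1,1,1])

```text
clock: 21.5
tool_pos: [0.5465, 0.0317, 0.064]
eef_rot: [0.999, 0.034, 0.001, 0.002]
contact_force: [3.4, -9.3, 5.0]
opening: 0.135
finger_force: 25.0
```

Call:
jog_arm(turn=[[0,0,0],[0,0,0]], translation=[[0,-0.001,0],[0,-0.0015,0]], grip=[1,1])

```text
clock: 21.75
tool_pos: [0.5464, 0.0332, 0.064]
eef_rot: [0.999, 0.034, 0.001, 0.002]
contact_force: [3.5, -8.0, 4.4]
opening: 0.133
finger_force: 25.0
```

Call:
jog_arm(turn=[[0,0,0],[0,0,0]], translation=[[0,-0.0005,0],[0,-0.001,0]], grip=[1,1])

```text
clock: 22.0
tool_pos: [0.5464, 0.0341, 0.064]
eef_rot: [0.999, 0.034, 0.001, 0.002]
contact_force: [2.5, -8.1, 5.2]
opening: 0.13
finger_force: 25.0
```

Call:
jog_arm(turn=[[0,0,0],[0,0,0],[0,0,0]], translation=[[0,-0.0005,0],[0,-0.001,0],[0,-0.001,0]], grip=[1,1,1])

```text
clock: 22.38
tool_pos: [0.5463, 0.0353, 0.0641]
eef_rot: [0.999, 0.034, 0.001, 0.002]
contact_force: [2.4, -8.1, 5.3]
opening: 0.136
finger_force: 25.0
```

Call:
jog_arm(turn=[[0,0,0],[0,0,0],[0,0,0]], translation=[[0,-0.0005,0],[0,-0.001,0],[0,-0.001,0]], grip=[1,1,1])

```text
clock: 22.75
tool_pos: [0.546, 0.04, 0.064]
eef_rot: [0.999, 0.036, 0.001, -0.0]
contact_force: [1.9, -1.5, 4.9]
opening: 0.136
finger_force: 25.0
```

The force dropped from 8.1 to 1.5 N and the tool jumped ahead 4.7 mm, so that was the click. I'll release and lift.

Call:
jog_arm(turn=[[0,0,0],[0,0,0],[0,0,0],[0,0,0],[0,0,0],[0,0,0],[0,0,0],[0,0,0]], translation=[[0,0,0],[0,0,0],[0,0,0],[0,0,0],[0,0,-0.03],[0,0,-0.07],[0,0,-0.1],[0,0,-0.1]], grip=[0.6,0.6,0.6,0.6,0.6,0.6,0.6,0.6])

```text
clock: 23.75
tool_pos: [0.5463, 0.0393, 0.1657]
eef_rot: [0.999, 0.035, 0.002, -0.0]
contact_force: [0.1, 0.3, -0.7]
opening: 0.4
finger_force: 0.0
```

```bash
python3 - <<'E'
from h import *
s=r.get_state();print(s["clock"],s["tool_pos"],s["contact_force"])
im=cams.snapshot("wrist");cv2.imwrite("pics/g.png",im[:,:,::-1])
for n in("ridge_top","nose","cover","case"): print(n,[np.round(d["position"],4).tolist()+[round(d["p"],2)] for d in models.place_of("wrist",n)[:1]])
E
```

```text
23.75 [0.54631116 0.0393238  0.16566765] [ 0.09903321  0.28856024 -0.65468146]
ridge_top [[0.5458, 0.0426, 0.0599, 0.68]]
nose [[0.5398, 0.1597, 0.0412, 0.72]]
cover []
case [[0.5479, 0.0539, -0.0004, 0.63]]
```

View pics/g.png

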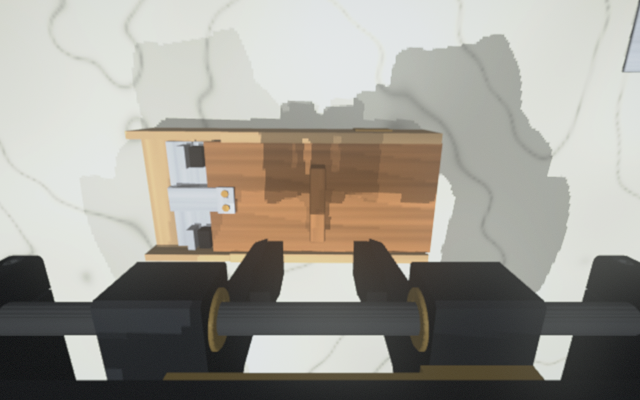

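The cover is shut. Its front edge is at the bumpers (column 205), the tongue tip is at column 170, and the fingers are clear.

```bash
python3 -c "
from plant import r
print(r.finish_job())"
```

```text
the job is handed in; nothing more can be done
None
```

The graphite block is in the tray, the cover was slid until I felt the click (force fell from 8.1 to 1.5 N) and then released, and the job was handed in at about 24 s; no verdict was returned.

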